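# Lever open the optics case and set the glass prism on the balance

## Robot

A 7-joint arm with a two-finger parallel gripper is mounted at the origin on a cart in front of the work surface, level with it; the furniture and walls round the work are solid. World frame = base frame: x ahead of the robot, y to its left, z up, the work surface at z = 0. Lengths are in m, angles in rad, forces in N, time in s.
With the tool pointing down it reaches from about 0.4 to 0.85 m from the base axis. Payload 10.4 kg.
Tool frame: the origin (TCP) lies midway between the tips of the shut fingers; the grasp point (between the pads) lies 19 mm behind it (manip.grasp_offset is the distance from the TCP to the grasp point, in m); z points along the fingers, y is the line along which they close (so a half turn about z gives the same grasp; the last joint's range is limited). The gripper opens to 85 mm and grips with 20 to 120 N. Pads are 22 mm wide; open, the fingers measure 114 mm over their backs; the gripper's body (76 mm by 85 mm) begins 54 mm behind the grasp point. The pads swing forward as they close: fully open they stand 13 mm farther back than shut.
Start: joints at [-1.146, 0.332, -0.065, 1.46, 0.022, 1.35, -0.088], TCP at [0.271, 0.563, 0.231] pointing down, gripper open.
Joint ranges: [-2.6, 2.6], [-0.5, 2.12], [-1.47, 1.34], [0.16, 2.42], [-1.27, 4.41], [0.06, 2.06], [-2.6, 2.6]. Speed limits (rad/s): [2.22, 2.22, 2.79, 2.79, 3.14, 3.14, 3.14].

## Interface

Orientations are given as a unit quaternion [x, y, z, w].
In Python, from workcell import manip gives the robot as it stands.
- The arm moves only by the shell command python3 jog.py 'ROWS' [FORCE]. ROWS is rows parted by semicolons, their numbers by spaces, 1 to 20 of them, each of 7 numbers: a rotation vector rx, ry, rz in rad, then dx, dy, dz in m, then the opening from 0.0 (shut) to 1.0 (fully open); each row is the pose to reach, as a shift and turn from the pose commanded when the command began, along the tool's axes at that moment; what a row does not reach only later rows make up. A row lasts 1/8 s, in which the tool goes at most 0.0625 m and 0.188 rad, less where a joint would pass 70% of its speed; a pose out of reach is approached as far as the arm can. The fingers move at their own pace and stop on an object; FORCE is the grip in N (left out, the last holds). Time passes only in rows, so rows that do not move let the fingers close. It prints the time, the measured TCP pose, the force, the opening and the grip force at its end.
- manip.get_obs(): the state, without advancing time (a new reading comes with each control period).
- manip.camera(name): name is "scene" or "top" or "wrist"; returns the picture (480x640x3 uint8, blue, green, red); there is no depth.
- manip.calibration(name): a dict with "fx", "fy", "cx", "cy" (pixels), "world_from_camera" (4x4, takes a point from camera to world coordinates); the wrist camera has in their place "tool_from_camera" (4x4, takes a point from camera to tool coordinates, whose origin is the TCP and whose axes are the flange's). Camera axes: x right, y up, looking along -z (the intrinsics and any distortion apply to the point x, -y, -z); pixel columns grow to the right and rows downward; lengths in m; the calibration is good to about 2 mm. A picture is of the moment at which its call begins: read the wrist's pose just before it. calibration takes no time and is no camera call.
- manip.hand_in(): hands the job in; it is judged then, once.
The state is a dict: "clock": time; "joint_pos": joint angles; "joint_velocities": joint speeds; "tau": joint torques, N m; "position": TCP position; "ee_rot": TCP orientation; "ft_force": force on the tool from outside, world axes, zero at the start; "torque": the same for the moment, N m; "grip_width": opening from 0.0 (shut) to 1.0 (fully open); "grasp_force": force on a finger pad.
Only numpy, scipy, OpenCV 4.12 (cv2) and the standard library are available. Lean on these libraries where they do the work, as an engineer would, in place of code of your own. Each camera call takes 0.05 s, during which the arm holds its last target. There are 200 camera calls.

## Task

Slip the blade of the spatula into the nick in the front of the closed wooden case and lever its lid up with it, all the way to its stop, keeping the steel off the glass inside, then lay the spatula back on the bench. Take the triangular prism out of the case - it chips, so grip it with less than 10 N and never knock it - and set it down softly on one of its long faces on the pan of the balance, for weighing. Leave the lid standing fully open for its return and the glass block in its place in the case, do not press on the balance, and do not disturb the beaker and the bottle.

Things in the scene. Friction and masses are not known exactly. Their poses are not given: they have to be found in the camera images.
- case: Plain wooden case, 100 mm deep (x) x 230 mm wide (y) x 56 mm high with its lid shut, fixed. Origin: middle of its underside; +x to its hinge side, away from the robot. Walls 6 mm thick, 50 mm high, floor 5 mm; a flush lid without knob or catch lies on them. Inside, at x = +4, y = +54 and -54 mm, two felt rests 34 mm wide (y), tops 14 mm above the bench; the glass lies on them.
- rest_left (a point): Middle of the top of one rest in the case (at its y = +54 mm), 14 mm above the bench, with a 3 mm high fillet 24 mm before and behind it. Prism and block lie on the two rests, swapped from run to run; the prism's ends overhang its rest by 8 mm, with at least 27 mm of free space beside each, down to the floor.
- case_nick (a point): Middle of the nail nick in the case's front wall: an open notch under the lid, 30 mm wide (y), 7 mm high, 43 to 50 mm above the bench, cut right through the 6 mm wall. This point lies on the wall's outer face (x = -50 mm of the case). Behind it the case is empty for 28 mm from the wall's inner face.
- case_hinge (a point): Point on the hinge axis of the lid, at the middle of the back wall's top edge: 50 mm behind the case's middle, 50 mm above the bench. The axis runs along the case's y.
- lid (a joint): Angle of the case's lid in rad: 0 shut, grows as the front edge rises, stops at 1.15 (66 degrees, brass quadrant stays), so that the open lid leans over the rear half of the case and a gripper reaching in must lean back from it. A wooden board 100 x 230 x 6 mm on stiff hinges: it stays where it is left. Lifting its front edge takes about 1 N.
- lid_edge (a point): Middle of the lower front edge of the lid, 100 mm from the hinge axis; moves with the lid.
- spatula: Spatula lying flat in front of the case: flat-sided dark wooden handle 88 x 16 x 14 mm high, straight stiff steel blade 14 mm wide, 2 mm thick. Origin: underside of the handle, 22 mm from its front end, a good place to grip across the 16 mm; +x along the blade, z up. Handle from x = -66 to +22 mm, ferrule 12 mm thick to 32 mm, blade with round end to 110 mm. About 60 g.
- spatula_tip (a point): End of the spatula's blade, in the middle of its thickness: 110 mm ahead of the origin and 7 mm above the underside.
- prism: Equilateral triangular glass prism with 38 mm sides, 50 mm long along its y, lying on a long face in the case, ridge up (33 mm high). Origin: middle of its lower face; z up. Its two ends (y = +25 and -25 mm) are flat, ground and parallel: the place to hold it, high enough that the fingertips stay above its lower face when it is set down. About 78 g.
- prism_mid (a point): Middle of the prism: halfway along it and 11 mm above the face it lies on (the same for each of its three long faces).
- block: Rectangular glass block 28 mm (x) x 60 mm (y) x 18 mm high lying on the other rest in the case. Origin: middle of its underside. Stays where it is.
- balance: White bench balance with a dark display in front, 217 mm deep (x) x 222 mm wide (y) x 77 mm high, fixed. Origin: middle of its underside; front looks to -x.
- pan (a point): Middle of the top face of the balance's flat rectangular pan, 118 mm (x) by 150 mm (y), 77 mm above the bench. Axes as the balance's.
- small_beaker: Empty plastic beaker, 62 mm across, 68 mm high, standing behind the balance and the case. Origin: middle of its underside. Bystander.
- bottle: Brown bottle with a black cap, 42 mm across, 85 mm high, standing left of the case. Origin: middle of its underside. Bystander.

How it is judged:
On the way, in this order (a step that is already met when the one before it is completed fails the run):
1. the lid is levered up off the case (more than 0.25 rad) by the spatula (value of joint lid above 0.25 rad and contact force between spatula and case above 0.2 N), for 0.05 s.
2. the lid stands open near its stop (more than 1.0 rad), opened before the spatula leaves it (value of joint lid above 1 rad and contact force between spatula and case above 0.1 N), for 0.02 s.
3. the spatula has been laid flat on the bench and let go (height (world z) of spatula below 0.006 m and height (world z) of spatula_tip below 0.014 m and contact force between the fingers and spatula below 0.1 N), for 0.1 s.
4. the prism is held clear above the case (height (world z) of prism_mid above 0.075 m and contact force between the fingers and prism above 0.3 N), for 0.1 s.
At the end, for the whole second after the job is handed in: The prism rests released and still on one of its long faces on the balance pan, its middle at most 45 mm (x) and 55 mm (y) from the pan's middle; the spatula lies flat on the bench, still; the glass block is within 12 mm of where it lay; the lid still stands open near its stop (more than 1.0 rad) (x of prism_mid in the frame of pan between -0.045 and 0.045 m and y of prism_mid in the frame of pan between -0.055 and 0.055 m and z of prism_mid in the frame of pan between 0.006 and 0.016 m and linear speed of each of prism, spatula below 0.01 m/s and height (world z) of spatula below 0.006 m and height (world z) of spatula_tip below 0.014 m and value of joint lid above 1 rad and distance of block from where it was at the start of the episode below 0.012 m and contact force between the fingers and prism below 0.05 N); the robot touches nothing.
It fails at once if the forces on the prism add up to more than 24 N (a grip over 12 N, a knock, a drop) (contact force between prism and anything else above 24 N).
It fails at once if the steel spatula touches the prism or the block (contact force between spatula and prism above 0.3 N or contact force between spatula and block above 0.3 N).
It fails at once if the balance is pressed with more than 24 N (contact force between balance and anything else above 24 N).
It fails at once if the beaker or the bottle is pushed more than 20 mm (distance of any of small_beaker, bottle from where it was at the start of the episode above 0.02 m).
It also fails if it takes over 72 s, if anything falls off the work surface, if the arm or the gripper's body presses on something with over 40 N, if the wrist force passes 120 N, or if a joint passes its speed limit or range.

## Working session

There is one attempt and no reset: what is moved stays moved. The work goes in short steps, Python scripts to look and compute and a shell command to move; the robot and the scene stay as the last step left them, time stands still between calls to the robot, and variables do not carry over. Pictures are saved under pics/ and viewed, at most 10 in all, crops included, and the job is handed in when it is done.

```bash
ls; mkdir -p pics
python3 - <<'E'
from workcell import manip
import cv2,numpy as np
o=manip.get_obs();print(o)
for n in("top","scene"):
    c=manip.calibration(n);print(n,c);cv2.imwrite(f"pics/{n}0.png",manip.camera(n))
print(manip.calibration("wrist"),manip.grasp_offset)
E
```

```text
jog.py
pics
workcell.py
{'clock': 0.0, 'joint_pos': array([-1.14561678,  0.33285942, -0.06468557,  1.46094602,  0.02158355,
        1.34991639, -0.08851215]), 'joint_velocities': array([ 0.00022826, -0.00100486, -0.00078635,  0.00102893, -0.00067682,
        0.00028204,  0.00216488]), 'tau': array([-5.28174660e-04, -6.25441718e+01,  4.91481903e-02, -3.91601837e+01,
        1.63103733e-02,  9.80381184e-03, -5.29429667e-05]), 'position': array([0.27044545, 0.56303194, 0.23052143]), 'ee_rot': array([ 2.22027979e-01,  9.75040031e-01, -7.05075337e-04, -1.31535252e-04]), 'ft_force': array([-0.41253724,  0.24480867, -0.07352932]), 'torque': array([-0.03833604, -0.02572884,  0.0158042 ]), 'grasp_force': 0.0, 'grip_width': 0.9996068452096473}
top {'fx': 491.166284152645, 'fy': 491.166284152645, 'cx': 321.3405848983351, 'cy': 237.74858917118704, 'world_from_camera': array([[ 0.00804154,  0.99474165, -0.10209989,  0.49889565],
       [-0.99970302,  0.00564849, -0.02370583,  0.10079163],
       [-0.02300446,  0.1022602 ,  0.99449165,  1.02918181],
       [ 0.        ,  0.        ,  0.        ,  
[... 162 characters left out ...]
65, -0.03649907,  0.01948792,  0.596347  ],
       [ 0.04132935,  0.85806427, -0.51187654, -0.58130791],
       [ 0.00196113,  0.51224362,  0.85883795,  1.21251124],
       [ 0.        ,  0.        ,  0.        ,  1.        ]])}
{'fx': 367.6171473095974, 'fy': 367.6171473095974, 'cx': 320.58023869419355, 'cy': 235.01770607625684, 'tool_from_camera': array([[-2.23130909e-04,  9.48889362e-01,  3.15608821e-01,
         8.13412282e-02],
       [ 9.99999693e-01, -2.54172425e-05,  7.83403297e-04,
        -1.02941166e-03],
       [ 7.51384961e-04,  3.15608899e-01, -9.48889065e-01,
        -1.43485982e-01],
       [ 0.00000000e+00,  0.00000000e+00,  0.00000000e+00,
         1.00000000e+00]])} 0.0187
```

View pics/top0.png

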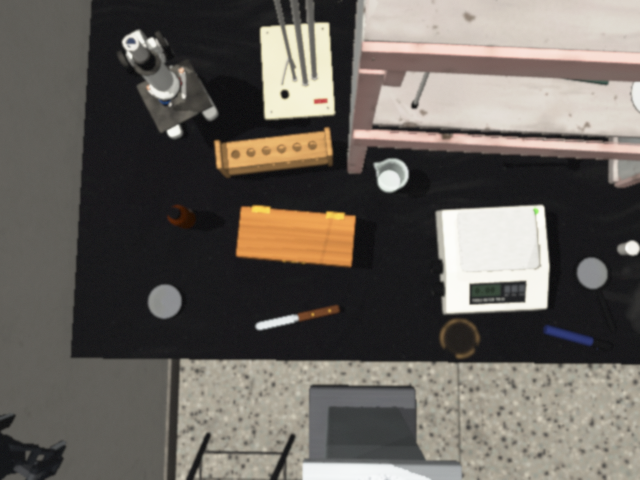

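View pics/scene0.png

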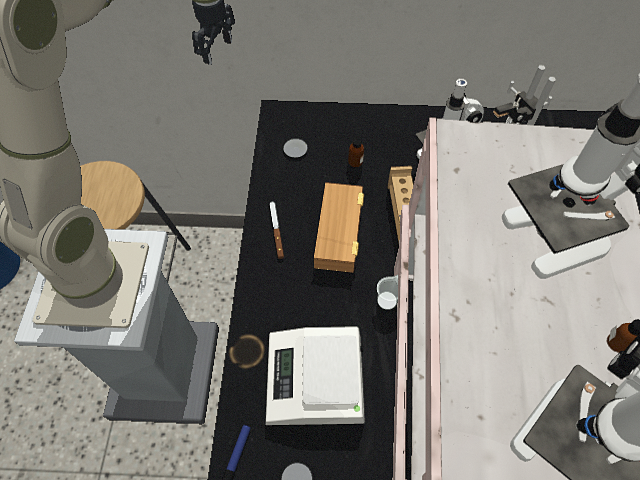

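The top view shows the case with its lid corners near (241,207), (355,215), (352,266) and (237,258), hinges at the far side. The spatula handle is at about (322,313) with the blade tip at (258,326), and the pan is centred near (498,239). In the scene view the case is around (340,227), the spatula runs from (273,204) to (281,258), and the pan is at (332,368).

```bash
cat > h.py <<'E'
from workcell import manip
import numpy as np,cv2
from scipy.spatial.transform import Rotation as R
def cam(n,obs=None):
    c=manip.calibration(n)
    if n=="wrist":
        T=np.eye(4);T[:3,:3]=R.from_quat(obs["ee_rot"]).as_matrix();T[:3,3]=obs["position"]
        c["W"]=T@c["tool_from_camera"]
    else:c["W"]=c["world_from_camera"]
    return c
def ray(c,uv):
    d=np.array([(uv[0]-c["cx"])/c["fx"],-(uv[1]-c["cy"])/c["fy"],-1.])
    return c["W"][:3,3],c["W"][:3,:3]@d
def onz(c,uv,z):
    p,d=ray(c,uv);return p+d*(z-p[2])/d[2]
def tri(*cu):
    A=np.zeros((3,3));b=np.zeros(3)
    for c,uv in cu:
        p,d=ray(c,uv);d=d/np.linalg.norm(d);M=np.eye(3)-np.outer(d,d);A+=M;b+=M@p
    return np.linalg.solve(A,b)
def pix(c,P):
    q=c["W"][:3,:3].T@(np.asarray(P)-c["W"][:3,3]);return np.array([c["cx"]-c["fx"]*q[0]/q[2],c["cy"]+c["fy"]*q[1]/q[2]])
def rel(target,quat_or_R=None,obs=None):
    "target TCP pose -> rotvec, shift in present tool axes (measured pose)"
    o=obs or manip.get_obs();R0=R.from_quat(o["ee_rot"])
    rv=(R0.inv()*quat_or_R).as_rotvec() if quat_or_R is not None else np.zeros(3)
    return np.round(np.r_[rv,R0.inv().apply(np.asarray(target)-o["position"])],4)
def down(yaw):
    "tool z down, tool y axis at angle yaw (world) "
    y=np.array([np.cos(yaw),np.sin(yaw),0]);z=np.array([0,0,-1.]);return R.from_matrix(np.c_[np.cross(y,z),y,z])
E
python3 - <<'E'
from h import *
np.set_printoptions(precision=4,suppress=True)
t=cam("top");s=cam("scene")
for uv in[(241,207),(355,215),(352,266),(237,258)]:print("case",onz(t,uv,.056))
for uv in[(258,326),(299,318),(340,309)]:print("spat",onz(t,uv,.007))
print("tip tri",tri((t,(258,326)),(s,(273,203))),"end",tri((t,(340,309)),(s,(281,259))))
for uv in[(457,209),(535,206),(540,268),(460,272)]:print("pan",onz(t,uv,.077))
for a,b in[((241,207),(362,185)),((355,215),(354,271)),((352,266),(314,269)),((237,258),(325,183))]:print("case",tri((t,a),(s,b)))
for a,b in[((457,209),(359,327)),((535,206),(363,408))]:print("pan",tri((t,a),(s,b)))
o=manip.get_obs();R0=R.from_quat(o["ee_rot"]);print(R0.as_matrix())
E
```

```text
case [0.6601 0.2862 0.056 ]
case [0.6449 0.0571 0.056 ]
case [0.543  0.0629 0.056 ]
case [0.5573 0.2917 0.056 ]
spat [0.4203 0.2542 0.007 ]
spat [0.4374 0.1699 0.007 ]
spat [0.4565 0.0855 0.007 ]
tip tri [0.4212 0.2542 0.0078] end [0.4569 0.0855 0.0026]
pan [ 0.6545 -0.1405  0.077 ]
pan [ 0.661  -0.2912  0.077 ]
pan [ 0.5407 -0.2964  0.077 ]
pan [ 0.532  -0.1438  0.077 ]
case [0.6591 0.2853 0.0607]
case [0.6473 0.0544 0.0131]
case [0.5442 0.0606 0.0025]
case [0.5592 0.2925 0.0537]
pan [ 0.6512 -0.1329  0.1059]
pan [ 0.6639 -0.2958  0.0656]
[[-0.9014  0.4329 -0.0005]
 [ 0.4329  0.9014 -0.0012]
 [-0.     -0.0013 -1.    ]]
```

Run:
```python
from h import *
print(rel([.443,.149,.25],down(np.radians(12.1))))
```

```text
[-1.200e-03  6.000e-04  9.119e-01 -3.348e-01 -2.986e-01 -1.900e-02]
```

```bash
T="" ; python3 jog.py '0 0 0.912 -0.335 -0.299 -0.019 1;0 0 0.912 -0.335 -0.299 -0.019 1;0 0 0.912 -0.335 -0.299 -0.019 1;0 0 0.912 -0.335 -0.299 -0.019 1;0 0 0.912 -0.335 -0.299 -0.019 1;0 0 0.912 -0.335 -0.299 -0.019 1;0 0 0.912 -0.335 -0.299 -0.019 1;0 0 0.912 -0.335 -0.299 -0.019 1;0 0 0.912 -0.335 -0.299 -0.019 1;0 0 0.912 -0.335 -0.299 -0.019 1'
python3 - <<'E'
from h import *
import pickle
o=manip.get_obs();im=manip.camera("wrist");cv2.imwrite("pics/w1.png",im);pickle.dump(o,open("o1.pkl","wb"));print(o["joint_pos"].round(2))
E
```

```text
clock: 1.35
position: [0.4425, 0.1505, 0.25]
ee_rot: [0.628, 0.778, -0.0, -0.0]
ft_force: [0.0, -0.1, -0.4]
grip_width: 0.997
grasp_force: 0.0
[-0.76 -0.04  0.33  1.85  0.01  1.34 -0.22]
```

View pics/w1.png

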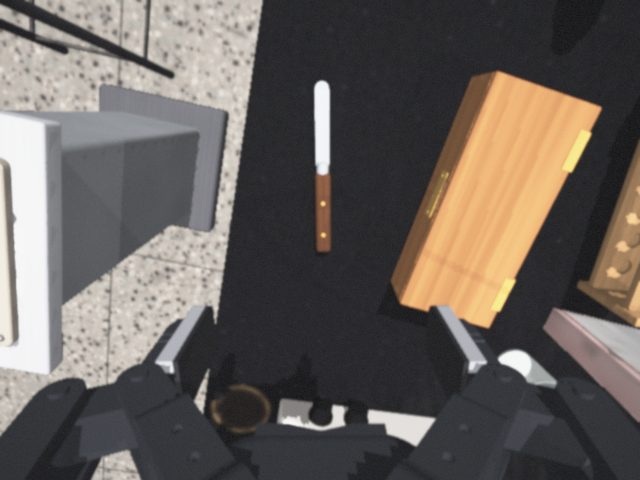

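The wrist view shows the spatula running straight up the image: tip (322,81), ferrule front about (322,165), handle end (323,251). The nick has brass edging and is centred near (437,194) on the case front, with top front corners at about (498,72) and (393,290). I'll take a second view with a baseline.

```bash
python3 jog.py '0 0 0 -0.02 0.06 0.05 1;0 0 0 -0.04 0.1 0.05 1;0 0 0 -0.04 0.1 0.05 1;0 0 0 -0.04 0.1 0.05 1'
python3 - <<'E'
from h import *
import pickle
o=manip.get_obs();im=manip.camera("wrist");cv2.imwrite("pics/w2.png",im);pickle.dump(o,open("o2.pkl","wb"))
E
```

```text
clock: 1.9
position: [0.5487, 0.1319, 0.1999]
ee_rot: [0.628, 0.778, -0.0, -0.0]
ft_force: [0.9, -0.4, 1.6]
grip_width: 0.997
grasp_force: 0.0
```

View pics/w2.png

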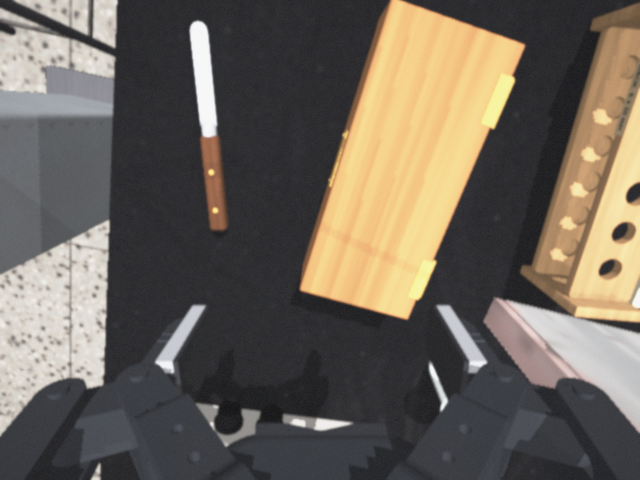

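In the second view the tip is at (199,22), the handle end at (219,231), the nick runs from about (346,132) to (332,185), and three lid corners are at (524,46), (408,319) and (302,290).

Run:
```python
from h import *
import pickle
np.set_printoptions(precision=4,suppress=True)
c1=cam("wrist",pickle.load(open("o1.pkl","rb")));c2=cam("wrist",pickle.load(open("o2.pkl","rb")))
P={}
for n,a,b in[("tip",(322,80.5),(198.5,21)),("handfront",(322.5,173.5),(208.5,137)),("end",(323,251.5),(219.5,231.5)),
 ("nickA",(446.5,173),(346.5,131)),("nickB",(430,217),(331,186)),("farL",(602,106),(524.5,45)),("farR",(490,328),(408.5,319)),("nearR",(402,304),(302,290))]:
    P[n]=tri((c1,a),(c2,b));print(n,P[n],"reproj",pix(c1,P[n])-a)
d=P["tip"]-P["end"];print("len",np.linalg.norm(d),"yaw",np.degrees(np.arctan2(d[1],d[0])))
print("origin",P["end"]+d*66/176, "nick mid",(P["nickA"]+P["nickB"])/2,np.linalg.norm(P["nickA"]-P["nickB"]))
e=P["farL"]-P["farR"];print("case len",np.linalg.norm(e),"yaw",np.degrees(np.arctan2(-e[0],e[1])), "back mid",(P["farL"]+P["farR"])/2)
x=P["farR"]-P["nearR"];print(np.linalg.norm(x),np.degrees(np.arctan2(x[1],x[0])))
# blobs refine handle
for i,c in((1,c1),(2,c2)):
    im=cv2.imread(f"pics/w{i}.png");g=im.astype(int)
    x0=(c is c1);roi=(slice(60,260),slice(300,345)) if x0 else (slice(5,240),slice(180,235))
    m=(g[roi].sum(2)>130).astype(np.uint8)
    n,l,st,_=cv2.connectedComponentsWithStats(m);k=1+st[1:,4].argmax()
    ys,xs=np.where(l==k);print(i,st[k][:5],[ (ys[ys==r].mean()+roi[0].start, xs[ys==r].mean()+roi[1].start, xs[ys==r].max()-xs[ys==r].min()+1) for r in np.linspace(ys.min()+2,ys.max()-2,6).astype(int)])
```

```text
tip [0.4194 0.258  0.0072] reproj [ 0.0042 -0.0102]
handfront [0.439  0.1701 0.0109] reproj [-0.1225  0.3926]
end [0.4584 0.084  0.0068] reproj [-0.0647  0.3364]
nickA [0.5536 0.2009 0.0414] reproj [ 0.0684 -0.1372]
nickB [0.5512 0.1557 0.0419] reproj [-0.0126  0.0357]
farL [0.6622 0.2854 0.0544] reproj [-0.6354  0.5623]
farR [0.643  0.0574 0.059 ] reproj [ 0.0028 -0.1925]
nearR [0.5456 0.0644 0.0573] reproj [ 0.0327 -0.3221]
len 0.17833500852204237 yaw 102.6225243277295
origin [0.4438 0.1492 0.007 ] nick mid [0.5524 0.1783 0.0417] 0.04523120572533553
case len 0.22880559556315627 yaw -4.826149920527146 back mid [0.6526 0.1714 0.0567]
0.09758615295647481 -4.108193823164139
1 [   0   12   45  188 4648] [(np.float64(74.0), np.float64(327.35714285714283), np.int64(43)), (np.float64(110.0), np.float64(327.09090909090907), np.int64(42)), (np.float64(147.0), np.float64(327.5357142857143), np.int64(32)), (np.float64(183.0), np.float64(326.17391304347825), np.int64(30)), (np.float64(220.0), np.float64(328.44444444444446), np.int64(30)), (np.float64(257.0), np.float64(327.3333333333333), np.int64(7))]
2 [    0     0    55   235 12190] [(np.float64(7.0), np.float64(208.94285714285715), np.int64(53)), (np.float64(53.0), np.float64(206.61111111111111), np.int64(55)), (np.float64(99.0), np.float64(206.78846153846155), np.int64(55)), (np.float64(145.0), np.float64(207.60377358490567), np.int64(55)), (np.float64(191.0), np.float64(206.61111111111111), np.int64(55)), (np.float64(237.0), np.float64(206.51162790697674), np.int64(52))]
```

Run:
```python
from h import *
print(rel([.4438,.1492,.003],down(np.radians(12.6))))
```

```text
[ 0.     -0.0007 -0.007   0.0388 -0.0988  0.1976]
```

```bash
python3 jog.py '0 0 -0.007 0.039 -0.099 0.09 1;0 0 -0.007 0.039 -0.099 0.12 1;0 0 -0.007 0.039 -0.099 0.16 1;0 0 -0.007 0.039 -0.099 0.18 1;0 0 -0.007 0.039 -0.099 0.197 1;0 0 -0.007 0.039 -0.099 0.197 1;0 0 -0.007 0.039 -0.099 0.197 1;0 0 -0.007 0.039 -0.099 0.197 0.3;0 0 -0.007 0.039 -0.099 0.197 0.3;0 0 -0.007 0.039 -0.099 0.197 0.3;0 0 -0.007 0.039 -0.099 0.197 0.3'
```

```text
clock: 3.32
position: [0.4443, 0.1481, 0.0034]
ee_rot: [0.626, 0.78, 0.0, -0.0]
ft_force: [0.0, 0.8, -0.4]
grip_width: 0.297
grasp_force: 0.0
```

```bash
python3 jog.py '0 0 0 0 0 0 0.21;0 0 0 0 0 0 0.18;0 0 0 0 0 0 0.18;0 0 0 0 0 0 0.18' 6; python3 jog.py '0 0 0 0 0 0 0.17;0 0 0 0 0 0 0.17'; python3 jog.py '0 0 0 0 0 0 0.14;0 0 0 0 0 0 0.14'
```

```text
clock: 3.82
position: [0.4443, 0.1481, 0.0033]
ee_rot: [0.626, 0.78, 0.0, -0.0]
ft_force: [-0.8, 0.1, 2.4]
grip_width: 0.178
grasp_force: 12.2
clock: 4.08
position: [0.4443, 0.1481, 0.0034]
ee_rot: [0.626, 0.78, 0.0, -0.0]
ft_force: [-0.4, -0.4, 2.3]
grip_width: 0.178
grasp_force: 20.1
clock: 4.32
position: [0.4444, 0.1481, 0.0034]
ee_rot: [0.626, 0.78, 0.0, 0.0]
ft_force: [-0.6, -1.3, 3.7]
grip_width: 0.183
grasp_force: 20.2
```

```bash
python3 jog.py '0 0 0 0 0 0 0;0 0 0 0 0 0 0;0 0 0 0 0 -0.03 0;0 0 0 0 0 -0.08 0;0 0 0 0 0 -0.11 0;0 0 0 0 0 -0.11 0' 90
python3 - <<'E'
from h import *
o=manip.get_obs();print(o["joint_pos"].round(2));print(rel([.4134,.1902,.12],down(np.radians(-94.5)),o))
E
```

```text
clock: 5.08
position: [0.4455, 0.1488, 0.1152]
ee_rot: [0.626, 0.78, 0.002, 0.001]
ft_force: [-1.3, -0.1, -0.3]
grip_width: 0.153
grasp_force: 88.3
[-0.77  0.09  0.37  2.02 -0.04  1.04 -0.17]
[ 1.2000e-03 -4.9000e-03  1.8674e+00  4.7400e-02 -2.2400e-02 -4.8000e-03]
```

```bash
python3 jog.py '0 0 0.3 0.01 -0.005 0 0;0 0 0.5 0.02 -0.01 0 0;0 0 0.7 0.03 -0.02 0 0;0 0 0.9 0.047 -0.022 0 0;0 0 1.1 0.047 -0.022 0 0;0 0 1.3 0.047 -0.022 0 0;0 0 1.5 0.047 -0.022 0 0;0 0 1.7 0.047 -0.022 0 0;0 0 1.867 0.047 -0.022 0 0;0 0 1.867 0.047 -0.022 0 0;0 0 1.867 0.047 -0.022 0 0;0 0 1.867 0.047 -0.022 0 0;0 0 1.867 0.047 -0.022 0 0'
python3 - <<'E'
from h import *
o=manip.get_obs();print(o["joint_pos"].round(2));print(rel([.4134,.1902,.043],down(np.radians(-94.5)),o))
E
```

```text
clock: 6.7
position: [0.4125, 0.1891, 0.113]
ee_rot: [0.999, -0.038, -0.0, 0.0]
ft_force: [0.0, 0.3, -0.6]
grip_width: 0.154
grasp_force: 88.2
[-0.9   0.05  0.39  2.06 -0.02  1.03 -2.15]
[ 0.0002  0.0002  0.0027  0.0008 -0.0011  0.07  ]
```

```bash
python3 jog.py '0 0 0.003 0.001 -0.001 0.04 0;0 0 0.003 0.001 -0.001 0.07 0;0 0 0.003 0.001 -0.001 0.07 0;0 0 0.003 0.001 -0.001 0.07 0'
python3 - <<'E'
from h import *
import pickle
o=manip.get_obs();im=manip.camera("wrist");pickle.dump(o,open("o3.pkl","wb"));s=manip.camera("scene");t=manip.camera("top")
cw,cs,ct=cam("wrist",o),cam("scene"),cam("top")
cv2.imwrite("pics/w3.png",im);cv2.imwrite("pics/s3.png",s);cv2.imwrite("pics/t3.png",t)
x=np.array([np.cos(-.0785),np.sin(-.0785),0]);tip=o["position"]+.11*x+[0,0,.0036];nick=[.553,.1793,.0465]
for c in(cw,cs,ct):print(pix(c,tip),pix(c,nick))
a=im[60:460,120:520]
b=cv2.resize(s[140:300,225:385],(400,400),interpolation=cv2.INTER_CUBIC)
cv2.imwrite("pics/m3.png",np.hstack([a,b]))
E
```

```text
clock: 7.2
position: [0.4143, 0.1904, 0.0443]
ee_rot: [0.999, -0.04, 0.0, -0.0]
ft_force: [0.5, 0.8, -0.9]
grip_width: 0.155
grasp_force: 88.2
[316.93618054  20.23188862] [317.05585672 -83.5471235 ]
[308.79597393 218.61687633] [320.05374727 220.12713488]
[292.193444  275.2883625] [293.68398927 260.80706527]
```

View pics/m3.png

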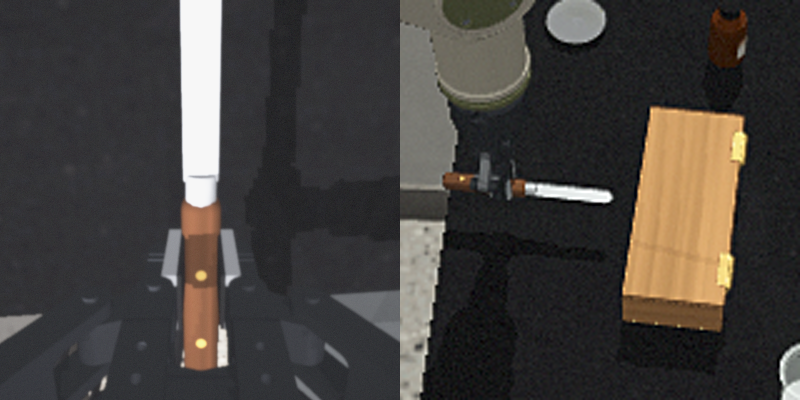

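The blade is held straight along the tool: in the scene camera its tip is at about (309.8,218.8), against a predicted (308.8,218.6). I'll measure the tip's height before inserting it.

Run:
```python
from h import *
import pickle
np.set_printoptions(precision=4,suppress=True)
o=pickle.load(open("o3.pkl","rb"))
cw,cs,ct=cam("wrist",o),cam("scene"),cam("top")
w=cv2.imread("pics/w3.png").min(2).astype(int);s=cv2.imread("pics/s3.png").min(2).astype(int);t=cv2.imread("pics/t3.png").min(2).astype(int)
ys,xs=np.where(w[:120,290:350]>130);print("w",ys.min(),xs[ys<ys.min()+3].mean()+290,xs[ys==60].mean()+290,xs[ys==110].mean()+290)
r=s[208:230,270:316];ys,xs=np.where(r>110);print("s",xs.max()+270,ys[xs>xs.max()-3].mean()+208)
r2=t[265:330,280:305];y2,x2=np.where(r2>110);print("t",y2.min()+265,x2[y2<y2.min()+3].mean()+280)
W=(xs*0,);wy,wx=np.where(w[:120,290:350]>130)
pw=(wx[wy<wy.min()+3].mean()+290,wy.min()-.5);ps=(xs.max()+270.5,ys[xs>xs.max()-3].mean()+208);pt=(x2[y2<y2.min()+3].mean()+280,y2.min()+264.5)
print(tri((cw,pw),(cs,ps)),tri((cw,pw),(ct,pt)),tri((cw,pw),(cs,ps),(ct,pt)),o["position"])
```

```text
w 10 320.5 320.5 320.5
s 309 218.08333333333334
t 274 291.8
[0.526  0.1804 0.0526] [0.527  0.1814 0.0505] [0.5265 0.1813 0.0515] [0.4143 0.1904 0.0443]
```

Run:
```python
from h import *
import pickle
o=pickle.load(open("o3.pkl","rb"));cw=cam("wrist",o);cs=cam("scene");ct=cam("top")
for z in(.046,.048,.05,.052,.054):
    p=onz(cw,(320.5,9.5),z);print(z,p.round(4),"dist from TCP",np.hypot(*(p-o["position"])[:2]).round(4),pix(cs,p).round(1),pix(ct,p).round(1))
```

```text
0.046 [0.5275 0.1803 0.046 ] dist from TCP 0.1136 [310.1 219.6] [293.  273.6]
0.048 [0.527  0.1803 0.048 ] dist from TCP 0.1131 [309.9 219.1] [292.9 273.8]
0.05 [0.5265 0.1804 0.05  ] dist from TCP 0.1127 [309.7 218.7] [292.8 274. ]
0.052 [0.5261 0.1804 0.052 ] dist from TCP 0.1122 [309.5 218.2] [292.7 274.2]
0.054 [0.5256 0.1804 0.054 ] dist from TCP 0.1117 [309.3 217.8] [292.6 274.4]
```

Run:
```python
from h import *
cs=cam("scene");ct=cam("top")
for p in([.5456,.0644,.056],[.6622,.2854,.056],[.643,.0574,.056],[.5622,.294,.056],[.4194,.258,.007],[.4584,.084,.007]):print(p,pix(cs,p).round(1),pix(ct,p).round(1))
s=cv2.imread("pics/s3.png");g=s.max(2).astype(int)
print(g[250:275,330]);print(g[178:192,345]);print(s[185:200,273].max(1));
s0=cv2.imread("pics/scene0.png").max(2);print(s0[198:210,270:276].max(1))
```

```text
[0.5456, 0.0644, 0.056] [314.8 257.3] [351.2 264.7]
[0.6622, 0.2854, 0.056] [363.1 186.1] [241.4 206. ]
[0.643, 0.0574, 0.056] [354.7 261.3] [354.8 215.9]
[0.5622, 0.294, 0.056] [325.5 182.2] [235.9 255.5]
[0.4194, 0.258, 0.007] [272.2 202. ] [256.2 326.4]
[0.4584, 0.084, 0.007] [281.2 258.7] [340.7 308.1]
[197 198 200 197 196 198 197 199 198 138 110  96 106 112 113 104  99 108
 112 112  31  20  23  30  16]
[ 29  41  30  29  28  30 113 236 211 209 206 205 206 205]
[35 34 32 31 34 31 32 32 29 34 34 27 37 31 33]
[ 36  34  37 106 228 255 240 255 255 255 247 244]
```

Run:
```python
from h import *
import pickle
o=pickle.load(open("o3.pkl","rb"));cs=cam("scene")
g=cv2.imread("pics/s3.png").min(2).astype(float)
u=np.arange(284,308);v=[]
for c in u:
    k=np.clip(g[205:230,c]-45,0,None);v.append((k*np.arange(205,230)).sum()/k.sum())
print(np.round(v,1));f=np.polyfit(u,v,1);print(f,np.polyval(f,309))
x=np.array([np.cos(-.083),np.sin(-.083),0])
for d in(.045,.075,.105):
    for z in(.046,.05,.054):
        p=np.r_[(o["position"]+d*x)[:2],z];q=pix(cs,p);print(d,z,q.round(2),"meas",np.polyval(f,q[0]).round(2))
```

```text
[215.8 216.1 216.1 216.2 216.2 216.4 216.5 216.5 216.8 216.8 216.9 217.1
 217.1 217.2 217.4 217.5 217.5 217.6 217.8 217.9 218.1 218.1 218.2 218.2]
[1.04809872e-01 1.86118718e+02] 218.5049680722996
0.045 0.046 [283.79 216.54] meas 215.86
0.045 0.05 [283.69 215.68] meas 215.85
0.045 0.054 [283.59 214.81] meas 215.84
0.075 0.046 [295.31 217.76] meas 217.07
0.075 0.05 [295.24 216.9 ] meas 217.06
0.075 0.054 [295.17 216.04] meas 217.05
0.105 0.046 [306.86 218.98] meas 218.28
0.105 0.05 [306.82 218.12] meas 218.28
0.105 0.054 [306.77 217.26] meas 218.27
```

```bash
python3 jog.py '0 0 0 0 0 0.002 0;0 0 0 0.01 0 0.002 0;0 0 0 0.02 0 0.002 0;0 0 0 0.026 0 0.002 0;0 0 0 0.032 0 0.002 0;0 0 0 0.032 0 0.002 0'
```

```text
clock: 8.1
position: [0.446, 0.1874, 0.0412]
ee_rot: [0.999, -0.041, 0.0, 0.0]
ft_force: [-0.4, -0.1, -0.2]
grip_width: 0.151
grasp_force: 88.2
```

```bash
python3 jog.py '0 0 0 0.007 0 0 0;0 0 0 0.014 0 0 0;0 0 0 0.014 0 0 0;0 0 0 0.014 0 0 0'
python3 - <<'E'
from h import *
o=manip.get_obs();s=manip.camera("scene");t=manip.camera("top")
print(o["joint_pos"].round(2),pix(cam("scene"),[.553,.1793,.0465]),pix(cam("top"),[.553,.1793,.0465]))
b=cv2.resize(s[180:260,270:350],(480,480),interpolation=cv2.INTER_CUBIC);a=cv2.resize(t[230:280,270:320],(320,480)[::1],interpolation=cv2.INTER_CUBIC)
cv2.imwrite("pics/m4.png",np.hstack([b,a]))
E
```

```text
clock: 8.6
position: [0.4595, 0.1864, 0.0412]
ee_rot: [0.999, -0.041, -0.0, 0.0]
ft_force: [0.1, 0.6, -0.2]
grip_width: 0.155
grasp_force: 88.2
[-0.83  0.26  0.4   2.02 -0.13  0.89 -2.02] [320.05374727 220.12713488] [293.68398927 260.80706527]
```

View pics/m4.png

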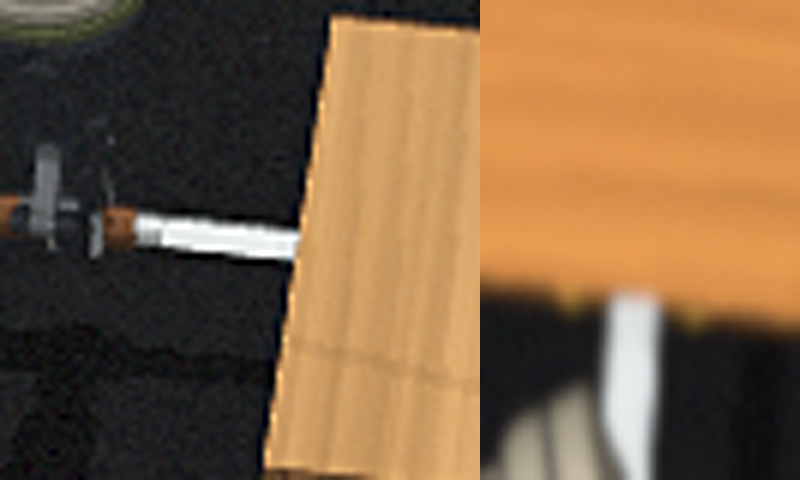

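The blade is in the nick, centred between the brass marks and about 19 mm in, with no contact force. I'll raise the tip along an arc about the hinge.

```bash
python3 jog.py '0 0 0 0 0 -0.005 0;0 0 0 0.001 0 -0.011 0;0 0 0 0.0015 0 -0.015 0;0 0 0 0.002 0 -0.019 0;0 0 0 0.003 0 -0.023 0;0 0 0 0.004 0 -0.0265 0;0 0 0 0.0055 0 -0.030 0;0 0 0 0.007 0 -0.034 0'; python3 jog.py '0 0 0 0 0 0 0'
python3 - <<'E'
from h import *
s=manip.camera("scene");cv2.imwrite("pics/s5.png",s);cv2.imwrite("pics/m5.png",cv2.resize(s[120:320,200:440],(720,600),interpolation=cv2.INTER_CUBIC))
E
```

```text
clock: 9.7
position: [0.4666, 0.1858, 0.0755]
ee_rot: [0.999, -0.041, -0.0, 0.0]
ft_force: [-1.7, 0.6, -1.7]
grip_width: 0.154
grasp_force: 88.1
clock: 9.82
position: [0.467, 0.1859, 0.0757]
ee_rot: [0.999, -0.041, 0.0, -0.0]
ft_force: [-0.1, 0.2, -1.4]
grip_width: 0.156
grasp_force: 88.1
```

View pics/m5.png

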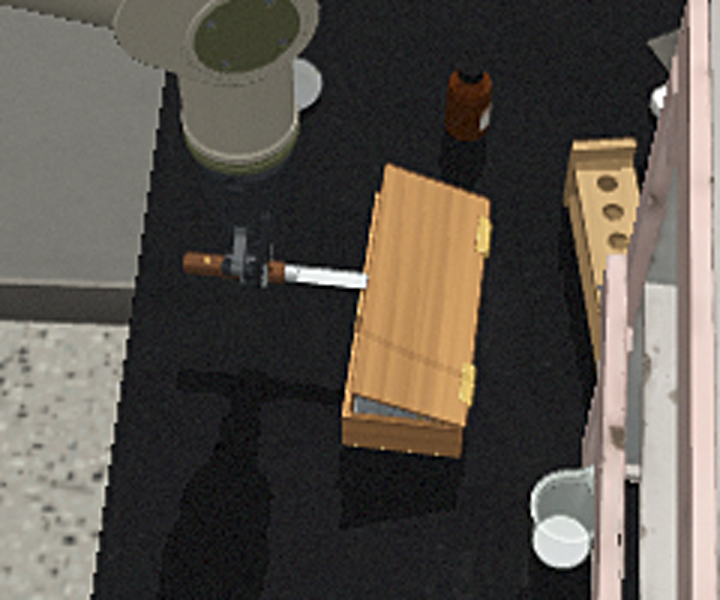

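The lid is lifting on the blade, front edge clearly raised and the near wall visible. I'll continue the arc.

```bash
python3 jog.py '0 0 0 0.0035 0 -0.0073 0;0 0 0 0.0077 0 -0.0141 0;0 0 0 0.0125 0 -0.0204 0;0 0 0 0.018 0 -0.0263 0;0 0 0 0.024 0 -0.0316 0;0 0 0 0.0275 0 -0.034 0;0 0 0 0.0305 0 -0.0362 0;0 0 0 0.034 0 -0.0383 0;0 0 0 0.0375 0 -0.04 0;0 0 0 0.0375 0 -0.04 0'
python3 - <<'E'
from h import *
s=manip.camera("scene");t=manip.camera("top");cv2.imwrite("pics/s6.png",s);cv2.imwrite("pics/t6.png",t)
cs,ct=cam("scene"),cam("top")
# predicted front corners of the lid for angles
H=np.array([.6526,.1714,.05]);x=np.array([np.cos(-.08),np.sin(-.08),0]);y=np.array([-x[1],x[0],0])
for th in(.9,1.,1.1,1.15):
    for sg in(1,-1):
        p=H+y*.115*sg-x*.1*np.cos(th)+np.array([0,0,.1*np.sin(th)]);q=p+.006*(np.sin(th)*x+[0,0,np.cos(th)])
        print(th,sg,"scene low",pix(cs,p).round(1),"top",pix(cs,q).round(1),"| top low",pix(ct,p).round(1),"up",pix(ct,q).round(1))
a=cv2.resize(s[130:280,290:390],(400,600),interpolation=cv2.INTER_CUBIC);b=cv2.resize(t[190:280,225:375],(400,240),interpolation=cv2.INTER_CUBIC)
cv2.imwrite("pics/m6.png",np.hstack([a,np.vstack([b,np.zeros((360,400,3),np.uint8)])]))
E
```

```text
clock: 11.12
position: [0.5044, 0.1827, 0.1155]
ee_rot: [0.999, -0.041, 0.0, -0.0]
ft_force: [-0.7, 0.2, 0.1]
grip_width: 0.152
grasp_force: 88.2
0.9 1 scene low [340.3 166.3] top [342.2 165.5] | top low [230.4 232.7] up [230.3 230. ]
0.9 -1 scene low [329.7 243.7] top [331.7 243. ] | top low [354.2 243.3] up [354.5 240.6]
1.0 1 scene low [343.6 165.2] top [345.6 164.5] | top low [230.2 228. ] up [230.1 225.1]
1.0 -1 scene low [333.2 242.7] top [335.4 242.2] | top low [354.7 238.6] up [355.  235.7]
1.1 1 scene low [347.1 164.2] top [349.2 163.7] | top low [230.2 223. ] up [230.2 219.9]
1.1 -1 scene low [337. 242.] top [339.3 241.7] | top low [355.2 233.6] up [355.5 230.5]
1.15 1 scene low [348.9 163.9] top [351.1 163.4] | top low [230.2 220.4] up [230.2 217.3]
1.15 -1 scene low [338.9 241.8] top [341.3 241.5] | top low [355.5 231. ] up [355.8 227.9]
```

View pics/m6.png

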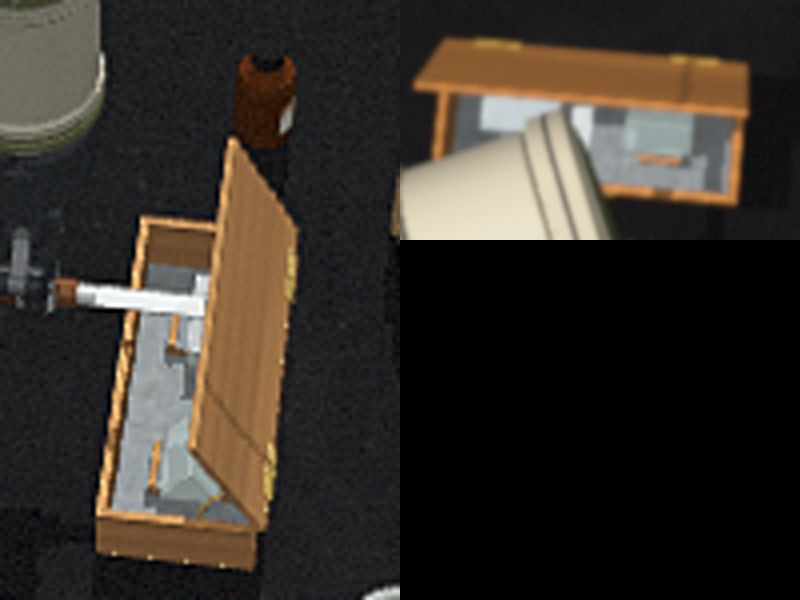

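The lid's lower front corners are at about (337.5,242) and (348,165) in the scene camera, which gives a lid angle of about 1.1. The prism (ridge visible) is on the right-hand rest and the block on the left. I'll make a small final push to the stop, then withdraw straight back.

```bash
python3 jog.py '0 0 0 0.002 0 -0.001 0;0 0 0 0.004 0 -0.0018 0;0 0 0 0.004 0 -0.0018 0'; python3 jog.py '0 0 0 -0.01 0 0 0;0 0 0 -0.03 0 0 0;0 0 0 -0.06 0 0 0;0 0 0 -0.09 0 0 0;0 0 0 -0.1 0 0 0;0 0 0 -0.1 0 0 0'
python3 - <<'E'
from h import *
o=manip.get_obs();s=manip.camera("scene");t=manip.camera("top");cv2.imwrite("pics/s7.png",s);cv2.imwrite("pics/t7.png",t);print(o["joint_pos"].round(2))
E
```

```text
clock: 11.6
position: [0.5081, 0.1825, 0.1172]
ee_rot: [0.999, -0.041, 0.0, -0.0]
ft_force: [-0.3, -0.7, -1.1]
grip_width: 0.153
grasp_force: 88.2
clock: 12.35
position: [0.4082, 0.1908, 0.1174]
ee_rot: [0.999, -0.04, 0.0, -0.0]
ft_force: [0.3, 0.3, 0.0]
grip_width: 0.159
grasp_force: 88.2
[-0.91  0.04  0.38  2.06 -0.02  1.04 -2.17]
```

```bash
python3 - <<'E'
from h import *
print(rel([.4444,.1485,.1174],down(np.radians(12.6))))
E
python3 jog.py '0 0 -0.3 0 0 0 0;0 0 -0.5 0 0 0 0;0 0 -0.7 0.01 0.01 0 0;0 0 -0.9 0.02 0.02 0 0;0 0 -1.1 0.03 0.03 0 0;0 0 -1.3 0.04 0.039 0 0;0 0 -1.5 0.04 0.039 0 0;0 0 -1.7 0.04 0.039 0 0;0 0 -1.87 0.04 0.039 0 0;0 0 -1.87 0.04 0.039 0 0;0 0 -1.87 0.04 0.039 0 0;0 0 -1.87 0.04 0.039 0 0;0 0 -1.87 0.04 0.039 0 0'
```

```text
[ 5.0000e-04 -1.0000e-03 -1.8723e+00  3.8600e-02  3.9000e-02 -0.0000e+00]
clock: 14.08
position: [0.4451, 0.1484, 0.1171]
ee_rot: [0.627, 0.779, -0.0, 0.0]
ft_force: [0.3, 0.4, -0.4]
grip_width: 0.152
grasp_force: 88.2
```

```bash
python3 jog.py '0 0 0 0 0 0.05 0;0 0 0 0 0 0.09 0;0 0 0 0 0 0.105 0;0 0 0 0 0 0.11 0;0 0 0 0 0 0.112 0;0 0 0 0 0 0.1125 0;0 0 0 0 0 0.1125 0'
```

```text
clock: 14.95
position: [0.4454, 0.1487, 0.0053]
ee_rot: [0.626, 0.78, 0.001, 0.0]
ft_force: [0.2, -0.4, -0.1]
grip_width: 0.151
grasp_force: 88.3
```

```bash
python3 jog.py '0 0 0 0 0 0.001 0;0 0 0 0 0 0.002 0;0 0 0 0 0 0.002 0'; python3 jog.py '0 0 0 0 0 0 0.25;0 0 0 0 0 0 0.4;0 0 0 0 0 0 0.4;0 0 0 0 0 0 0.5;0 0 0 0 0 -0.03 0.6;0 0 0 0 0 -0.08 0.75;0 0 0 0 0 -0.14 0.75;0 0 0 0 0 -0.2 0.75;0 0 0 0 0 -0.2 0.75;0 0 0 0 0 -0.2 0.75' 20
python3 - <<'E'
from h import *
import pickle
np.set_printoptions(precision=4,suppress=True)
# where the prism should be: case centre + x .004, y -.054
x=np.array([np.cos(-.08),np.sin(-.08),0]);y=np.array([-x[1],x[0],0])
C=np.array([.6526,.1714,0])-.05*x;P=C+.004*x-.054*y;print(C,P)
o=manip.get_obs();print(o["joint_pos"].round(2))
im=manip.camera("top");cv2.imwrite("pics/t8.png",im)
# look pose: tool leaning back, y along case y, TCP well above
def lean(al):
    z=np.sin(al)*x-np.array([0,0,np.cos(al)]);return R.from_matrix(np.c_[np.cross(y,z),y,z])
zt=lean(.45).as_matrix()[:,2];tg=P+[0,0,.025]-zt*.16;print(tg,rel(tg,lean(.45),o))
E
```

```text
clock: 15.32
position: [0.4452, 0.1486, 0.0036]
ee_rot: [0.626, 0.78, 0.0, -0.0]
ft_force: [-5.4, -2.1, 15.9]
grip_width: 0.157
grasp_force: 90.5
clock: 16.58
position: [0.4447, 0.1484, 0.2022]
ee_rot: [0.626, 0.78, -0.0, -0.0]
ft_force: [-0.8, -0.2, -0.5]
grip_width: 0.745
grasp_force: 0.0
[0.6028 0.1754 0.    ] [0.6024 0.1212 0.    ]
[-0.8  -0.01  0.38  1.92  0.    1.24 -0.2 ]
[0.5331 0.1268 0.1691] [-0.2862 -0.3876 -1.2499 -0.0402  0.0816  0.0331]
```

```bash
python3 jog.py '-0.286 -0.388 -1.25 -0.04 0.082 0.033 0.75;-0.286 -0.388 -1.25 -0.04 0.082 0.033 0.75;-0.286 -0.388 -1.25 -0.04 0.082 0.033 0.75;-0.286 -0.388 -1.25 -0.04 0.082 0.033 0.75;-0.286 -0.388 -1.25 -0.04 0.082 0.033 0.75;-0.286 -0.388 -1.25 -0.04 0.082 0.033 0.75;-0.286 -0.388 -1.25 -0.04 0.082 0.033 0.75;-0.286 -0.388 -1.25 -0.04 0.082 0.033 0.75;-0.286 -0.388 -1.25 -0.04 0.082 0.033 0.75;-0.286 -0.388 -1.25 -0.04 0.082 0.033 0.75;-0.286 -0.388 -1.25 -0.04 0.082 0.033 0.75'
python3 - <<'E'
from h import *
import pickle
o=manip.get_obs();im=manip.camera("wrist");cv2.imwrite("pics/w9.png",im);pickle.dump(o,open("o9.pkl","wb"));print(o["joint_pos"].round(2))
E
```

```text
clock: 18.0
position: [0.5339, 0.1272, 0.1696]
ee_rot: [0.04, 0.974, -0.009, 0.223]
ft_force: [-0.2, -0.1, -0.4]
grip_width: 0.756
grasp_force: 0.0
[-0.81 -0.08  0.34  2.13  0.39  0.74  0.78]
```

View pics/w9.png

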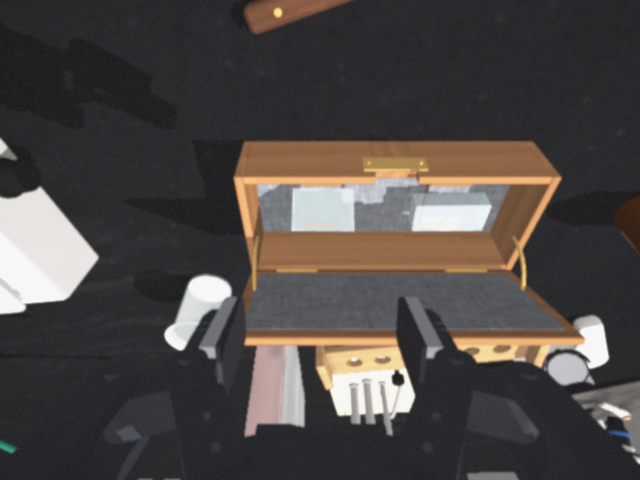

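The wrist view looks into the open case: the prism is at cols 291–355, rows 188–231 (the −y rest) and the block at cols 412–490, rows 193–231. I'll take a second wrist view and overlay the model to check the prism's pose.

```bash
python3 jog.py '0 0 0 0 0.03 0.05 0.75;0 0 0 0 0.03 0.05 0.75;0 0 0 0 0.03 0.05 0.75'
python3 - <<'E'
from h import *
import pickle
o2=manip.get_obs();im2=manip.camera("wrist");cv2.imwrite("pics/w10.png",im2);pickle.dump(o2,open("o10.pkl","wb"));print(o2["position"])
o1=pickle.load(open("o9.pkl","rb"));im1=cv2.imread("pics/w9.png");s=manip.camera("scene");t=manip.camera("top");cv2.imwrite("pics/s10.png",s);cv2.imwrite("pics/t10.png",t)
x=np.array([np.cos(-.08),np.sin(-.08),0]);y=np.array([-x[1],x[0],0]);P=np.array([.6024,.1212,0])
def pts(sg):
    return [P+y*sg*.025+a*x+[0,0,z] for a,z in((-.019,.014),(0,.047),(.019,.014))]
out=[]
for im,c in((im1,cam("wrist",o1)),(im2,cam("wrist",o2))):
    q=[pix(c,p) for sg in(-1,1) for p in pts(sg)];print(np.round(q,1).tolist())
    m=np.mean(q,0).astype(int);x0,y0=m[0]-50,m[1]-40
    k=5 if im is im1 else 4
    cr=im[y0:y0+80,x0:x0+100];cr=cv2.resize(cr,(400,320),interpolation=cv2.INTER_CUBIC);cr=cv2.convertScaleAbs(cr,alpha=1.0)
    ov=cr.copy()
    for p in q:cv2.circle(ov,tuple(((p-[x0,y0])*4).astype(int)),3,(0,0,255),-1)
    print("crop origin",x0,y0);out.append(np.vstack([cr,ov])[:600])
cv2.imwrite("pics/m10.png",cv2.resize(np.hstack(out),(750,563)))
E
```

```text
clock: 18.42
position: [0.5578, 0.1549, 0.1248]
ee_rot: [0.039, 0.974, -0.01, 0.223]
ft_force: [-0.0, -0.7, 0.8]
grip_width: 0.75
grasp_force: 0.0
[0.55782719 0.15485354 0.12476162]
[[291.6, 186.2], [290.6, 229.7], [294.0, 220.0], [351.2, 186.2], [352.3, 229.7], [348.9, 220.0]]
crop origin 271 171
[[244.8, 199.5], [241.6, 251.7], [251.9, 237.6], [315.2, 199.5], [315.0, 251.7], [315.8, 237.6]]
crop origin 230 189
```

View pics/m10.png

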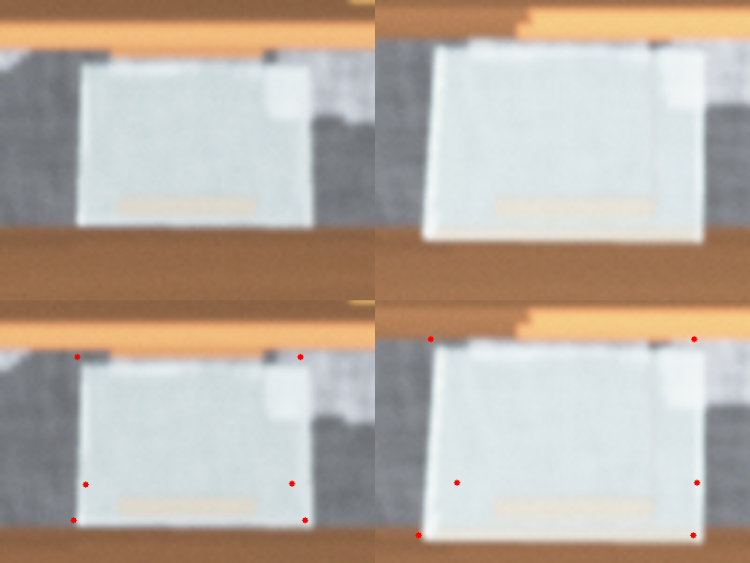

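Run:
```python
from h import *
import pickle
np.set_printoptions(precision=4,suppress=True)
c1=cam("wrist",pickle.load(open("o9.pkl","rb")));c2=cam("wrist",pickle.load(open("o10.pkl","rb")))
a=np.array([[292.3,188.6],[353.4,188.6],[291.5,231.3],[354.5,231.3]]);b=np.array([[246.3,201.5],[317.7,201.5],[243.1,253],[317.2,253]])
Q=np.array([tri((c1,i),(c2,j)) for i,j in zip(a,b)])
for q in Q:print(q)
print("z-fixed base",[onz(c,p,.014) for c,p in((c1,a[0]),(c2,b[0]),(c1,a[1]),(c2,b[1]))])
Z=[onz(c,p,.047) for c,p in((c1,a[2]),(c2,b[2]),(c1,a[3]),(c2,b[3]))];print("ridge",Z,np.mean(Z,0),(Z[3]-Z[1]),(Z[2]-Z[0]))
```

```text
[0.5855 0.0977 0.0116]
[0.5877 0.1493 0.0142]
[0.6031 0.0965 0.0459]
[0.6053 0.1477 0.0477]
z-fixed base [array([0.584, 0.098, 0.014]), array([0.5834, 0.0984, 0.014 ]), array([0.5881, 0.1494, 0.014 ]), array([0.5874, 0.1492, 0.014 ])]
ridge [array([0.6022, 0.0968, 0.047 ]), array([0.6018, 0.097 , 0.047 ]), array([0.6063, 0.1479, 0.047 ]), array([0.6058, 0.1475, 0.047 ])] [0.604  0.1223 0.047 ] [0.004  0.0505 0.    ] [0.0041 0.0511 0.    ]
```

```bash
cat >> h.py <<'E'
X=np.array([np.cos(-.08),np.sin(-.08),0]);Y=np.array([-X[1],X[0],0])
def lean(al):
    z=np.sin(al)*X-np.array([0,0,np.cos(al)]);return R.from_matrix(np.c_[np.cross(Y,z),Y,z])
E
python3 - <<'E'
from h import *
g=np.array([.6043,.1223,.021])+.0025*X;zt=lean(.45).as_matrix()[:,2]
print(g,rel(g-.06*zt,lean(.45)),rel(g,lean(.45)))
E
```

```text
[0.606792   0.12210021 0.021     ] [ 0.0009  0.0023 -0.0015 -0.0001 -0.029   0.0569] [ 0.0009  0.0023 -0.0015  0.     -0.029   0.1169]
```

```bash
python3 jog.py '0.001 0.002 -0.0015 0 -0.029 0 0.75;0.001 0.002 -0.0015 0 -0.029 0.03 0.75;0.001 0.002 -0.0015 0 -0.029 0.057 0.75;0.001 0.002 -0.0015 0 -0.029 0.057 0.75;0.001 0.002 -0.0015 0 -0.029 0.057 0.75' 20
python3 - <<'E'
from h import *
g=np.array([.6043,.1223,.021])+.0025*X
print(rel(g,lean(.45)))
E
```

```text
clock: 19.2
position: [0.5805, 0.1245, 0.0747]
ee_rot: [0.039, 0.974, -0.009, 0.223]
ft_force: [0.7, -0.3, 0.1]
grip_width: 0.75
grasp_force: 0.0
[-0.0005 -0.0002  0.0009 -0.0005 -0.0003  0.0599]
```

```bash
python3 jog.py '0 0 0 0 0 0.015 0.75;0 0 0 0 0 0.03 0.75;0 0 0 0 0 0.042 0.75;0 0 0 0 0 0.052 0.75;0 0 0 0 0 0.058 0.75;0 0 0 0 0 0.06 0.75;0 0 0 0 0 0.06 0.75;0 0 0 0 0 0.06 0.75'
python3 - <<'E'
from h import *
g=np.array([.6043,.1223,.021])+.0025*X
o=manip.get_obs();print(rel(g,lean(.45)),o["torque"].round(2))
E
```

```text
clock: 20.2
position: [0.6062, 0.1223, 0.0195]
ee_rot: [0.038, 0.974, -0.01, 0.222]
ft_force: [0.3, -0.8, -0.3]
grip_width: 0.746
grasp_force: 0.0
[-0.0012 -0.0011  0.0015 -0.0012 -0.0001 -0.0011] [0.04 0.4  0.  ]
```

```bash
python3 jog.py '0 0 0 0 0 -0.001 0.7;0 0 0 0 0 -0.001 0.65;0 0 0 0 0 -0.001 0.63;0 0 0 0 0 -0.001 0.62;0 0 0 0 0 -0.001 0.61;0 0 0 0 0 -0.001 0.61'; for i in 1; do python3 jog.py '0 0 0 0 0 0 0.606;0 0 0 0 0 0 0.602;0 0 0 0 0 0 0.602'; python3 jog.py '0 0 0 0 0 0 0.599;0 0 0 0 0 0 0.596;0 0 0 0 0 0 0.596'; done
```

```text
clock: 20.95
position: [0.6057, 0.1223, 0.0201]
ee_rot: [0.038, 0.974, -0.01, 0.222]
ft_force: [0.1, -0.4, 0.5]
grip_width: 0.609
grasp_force: 0.0
clock: 21.32
position: [0.6057, 0.1223, 0.0201]
ee_rot: [0.038, 0.974, -0.01, 0.222]
ft_force: [0.1, -0.2, 0.8]
grip_width: 0.604
grasp_force: 0.1
clock: 21.7
position: [0.6057, 0.1223, 0.0202]
ee_rot: [0.038, 0.974, -0.01, 0.222]
ft_force: [-0.0, 0.8, 0.7]
grip_width: 0.595
grasp_force: 0.3
```

```bash
python3 jog.py '0 0 0 0 0 0 0.594;0 0 0 0 0 0 0.592;0 0 0 0 0 0 0.592'; python3 jog.py '0 0 0 0 0 0 0.59;0 0 0 0 0 0 0.589;0 0 0 0 0 0 0.589'
```

```text
clock: 22.08
position: [0.6057, 0.1223, 0.0202]
ee_rot: [0.038, 0.974, -0.01, 0.222]
ft_force: [0.2, -0.2, 0.6]
grip_width: 0.596
grasp_force: 0.3
clock: 22.45
position: [0.6057, 0.1223, 0.0201]
ee_rot: [0.038, 0.974, -0.01, 0.222]
ft_force: [-0.1, 0.4, 0.3]
grip_width: 0.589
grasp_force: 0.3
```

```bash
python3 jog.py '0 0 0 0 0 0 0.587;0 0 0 0 0 0 0.587'; python3 jog.py '0 0 0 0 0 0 0.585;0 0 0 0 0 0 0.585'
python3 - <<'E'
from h import *
print([round(float(manip.get_obs()["grasp_force"]),2) for _ in range(3)])
E
```

```text
clock: 22.7
position: [0.6057, 0.1223, 0.0201]
ee_rot: [0.038, 0.974, -0.01, 0.222]
ft_force: [0.4, -0.7, 1.1]
grip_width: 0.588
grasp_force: 0.3
clock: 22.95
position: [0.6057, 0.1222, 0.0202]
ee_rot: [0.038, 0.974, -0.01, 0.222]
ft_force: [-1.3, 0.4, 0.8]
grip_width: 0.584
grasp_force: 2.6
[2.55, 2.55, 2.55]
```

```bash
python3 jog.py '0 0 0 0 0 0 0.584;0 0 0 0 0 0 0.584'; python3 jog.py '0 0 0 0 0 0 0.583;0 0 0 0 0 0 0.583'
```

```text
clock: 23.2
position: [0.6057, 0.1222, 0.0201]
ee_rot: [0.038, 0.974, -0.01, 0.222]
ft_force: [-0.5, 0.6, 1.5]
grip_width: 0.582
grasp_force: 4.2
clock: 23.45
position: [0.6057, 0.1222, 0.0202]
ee_rot: [0.038, 0.974, -0.01, 0.222]
ft_force: [-0.6, 1.0, 2.5]
grip_width: 0.586
grasp_force: 5.9
```

```bash
python3 jog.py '0 0 0 0 0 -0.002 0.583;0 0 0 0 0 -0.006 0.583;0 0 0 0 0 -0.012 0.583;0 0 0 0 0 -0.02 0.583;0 0 0 0 0 -0.028 0.583'; python3 jog.py '0 0 0 0 0 -0.01 0.583;0 0 0 0 0 -0.022 0.583;0 0 0 0 0 -0.036 0.583;0 0 0 0 0 -0.052 0.583;0 0 0 0 0 -0.068 0.583;0 0 0 0 0 -0.08 0.583;0 0 0 0 0 -0.086 0.583;0 0 0 0 0 -0.088 0.583'
python3 - <<'E'
from h import *
o=manip.get_obs();t=manip.camera("top");cv2.imwrite("pics/t11.png",t);s=manip.camera("scene");cv2.imwrite("pics/s11.png",s);w=manip.camera("wrist");cv2.imwrite("pics/w11.png",w)
print(o["grasp_force"],o["position"])
# pan: corners by top view thresholds
ct,cs=cam("top"),cam("scene")
c=[onz(ct,uv,.077) for uv in[(457,209),(535,206),(540,268),(460,272)]];print(np.round(c,4),np.mean(c,0).round(4))
E
```

```text
clock: 24.08
position: [0.5934, 0.1233, 0.046]
ee_rot: [0.038, 0.974, -0.01, 0.222]
ft_force: [-0.5, -0.1, -0.8]
grip_width: 0.58
grasp_force: 5.9
clock: 25.08
position: [0.5555, 0.1265, 0.1249]
ee_rot: [0.038, 0.974, -0.01, 0.222]
ft_force: [-0.4, 1.1, -0.6]
grip_width: 0.584
grasp_force: 5.9
5.945211052894592 [0.5554613  0.12649903 0.12490232]
[[ 0.6545 -0.1405  0.077 ]
 [ 0.661  -0.2912  0.077 ]
 [ 0.5407 -0.2964  0.077 ]
 [ 0.532  -0.1438  0.077 ]] [ 0.597  -0.2179  0.077 ]
```

Run:
```python
from h import *
np.set_printoptions(precision=1,suppress=True,linewidth=180)
o=manip.get_obs();c=cam("wrist",o)
d=o["position"]-np.array([.6057,.1222,.0201]);P=np.array([.6043,.1223,0])+d
for sg in(-1,0,1):
    print([pix(c,P+Y*sg*.025+a*X+[0,0,z]) for a,z in((-.019,.014),(0,.047),(.019,.014))])
w=cv2.imread("pics/w11.png").astype(float).mean(2);u=int(pix(c,P+[0,0,.03])[0])
print(u,w[170:330,u-4:u+5].mean(1).reshape(-1,20))
print(rel([.597,-.218,.125],lean(.45)))
```

```text
[array([262.6, 266. ]), array([258. , 363.3]), array([271.1, 317.7])]
[array([323. , 266.2]), array([322.9, 363.5]), array([322.6, 317.8])]
[array([383.4, 266.4]), array([387.8, 363.7]), array([374.1, 318. ])]
322 [[116.5 117.7 117.6 116.6 115.1 114.6 114.9 115.4 113.9 115.2 114.4 113.3 112.4 110.6 109.2 110.  110.6 111.6 112.4 113.5]
 [121.6 146.4 174.1 189.6 194.8 194.3 193.9 192.5 190.6 189.7 196.7 207.6 213.6 214.6 210.9 207.  207.7 207.9 207.8 211.3]
 [214.9 216.  215.7 216.  217.4 217.1 215.1 213.1 211.8 210.9 210.  211.6 212.7 208.  189.9 165.7 149.1 137.5 131.4 130.2]
 [134.6 138.5 140.3 139.7 138.3 137.9 136.8 135.4 135.5 135.  130.4 123.3 120.4 124.4 127.4 125.4 123.1 124.3 127.2 125.9]
 [120.4 113.9 110.  108.8 110.5 113.6 114.8 116.6 115.5 115.8 116.7 117.3 116.8 116.6 118.1 120.1 127.5 152.  190.2 215.5]
 [222.9 222.7 223.4 223.  223.4 223.7 223.3 223.3 223.6 223.5 224.  224.  223.9 224.  223.1 222.6 222.2 222.3 222.2 222.6]
 [223.  224.6 226.2 227.3 226.6 225.3 221.8 215.1 213.2 215.3 216.6 217.5 217.2 216.6 215.5 215.8 216.3 217.2 218.4 218.2]
 [218.2 217.5 217.5 217.6 217.4 217.6 217.4 217.6 217.8 217.6 217.  217.3 217.6 217.6 217.1 217.4 217.8 218.3 218.5 218.8]]
[-0.  -0.   0.  -0.1 -0.3  0. ]
```

Run:
```python
from h import *
w=cv2.imread("pics/w11.png").astype(float).mean(2);print(w[350:380,318:327].mean(1).round())
print(rel([.597,-.218,.13],lean(.45)))
```

```text
[217. 217. 218. 218. 218. 218. 218. 218. 218. 220. 224. 224. 200. 144.
 104.  94.  95.  95.  96.  97.  94.  94.  94.  94.  95.  97.  98.  96.
  94.  91.]
[-0.0018 -0.0018  0.0017 -0.064  -0.34    0.0253]
```

```bash
python3 jog.py '0 0 0 0 -0.01 -0.005 0.583;0 0 0 0 -0.03 -0.01 0.583;0 0 0 0 -0.06 -0.01 0.583;0 0 0 0 -0.09 -0.01 0.583;0 0 0 0 -0.12 -0.01 0.583;0 0 0 0 -0.15 -0.01 0.583;0 0 0 0 -0.18 -0.01 0.583;0 0 0 -0.01 -0.21 0 0.583;0 0 0 -0.02 -0.24 0.005 0.583;0 0 0 -0.035 -0.27 0.01 0.583;0 0 0 -0.05 -0.295 0.017 0.583;0 0 0 -0.06 -0.315 0.023 0.583;0 0 0 -0.064 -0.33 0.025 0.583;0 0 0 -0.064 -0.338 0.025 0.583;0 0 0 -0.064 -0.34 0.025 0.583;0 0 0 -0.064 -0.34 0.025 0.583'
python3 - <<'E'
from h import *
import pickle
o=manip.get_obs();w=manip.camera("wrist");cv2.imwrite("pics/w12.png",w);pickle.dump(o,open("o12.pkl","wb"));t=manip.camera("top");cv2.imwrite("pics/t12.png",t)
s=manip.camera("scene");cv2.imwrite("pics/s12.png",s)
c=cam("wrist",o);print(o["joint_pos"].round(2),o["position"],o["grasp_force"])
for a,b in((-.059,-.075),(-.059,.075),(.059,-.075),(.059,.075)):print(pix(c,[.597+a,-.218+b,.077]).round(1),pix(cam("top"),[.597+a,-.218+b,.077]).round(1))
E
```

```text
clock: 27.22
position: [0.5968, -0.2175, 0.1306]
ee_rot: [0.038, 0.974, -0.01, 0.222]
ft_force: [0.9, -0.2, -0.6]
grip_width: 0.584
grasp_force: 6.0
[-0.41  0.21  0.83  2.   -0.5   0.62  2.22] [ 0.59675884 -0.21752301  0.13055966] 5.979675650596619
[143.9 137.8] [538.3 269.4]
[487.9 112.9] [459.5 268.9]
[216.7 296.6] [536.  208.6]
[444.6 285.9] [458.3 208.2]
```

```bash
python3 jog.py '0 0 0 0.004 0 0.009 0.583;0 0 0 0.0109 0 0.0225 0.583;0 0 0 0.0109 0 0.0225 0.583;0 0 0 0.0109 0 0.0225 0.583'
python3 - <<'E'
from h import *
import pickle
np.set_printoptions(precision=1,suppress=True,linewidth=200)
o=manip.get_obs();w=manip.camera("wrist");cv2.imwrite("pics/w13.png",w);pickle.dump(o,open("o13.pkl","wb"));print(o["position"])
for n in(12,13):
    im=cv2.imread(f"pics/w{n}.png").astype(float).mean(2)
    print(n,im[60:290,200:215].mean(1).reshape(-1,23).round(0))
E
```

```text
clock: 27.88
position: [0.597, -0.2181, 0.1057]
ee_rot: [0.038, 0.974, -0.01, 0.222]
ft_force: [0.0, -0.4, -1.1]
grip_width: 0.588
grasp_force: 6.0
[ 0.6 -0.2  0.1]
12 [[ 31.  30.  31.  31.  32.  35.  58. 100. 144. 175. 188. 191. 192. 192. 192. 192. 191. 191. 190. 189. 189. 188. 188.]
 [188. 189. 189. 189. 189. 188. 188. 188. 189. 189. 189. 189. 189. 189. 189. 189. 189. 189. 189. 189. 190. 189. 190.]
 [190. 190. 190. 189. 190. 189. 190. 189. 189. 190. 188. 181. 162. 136. 124. 122. 121. 120. 119. 119. 117. 116. 116.]
 [115. 115. 115. 114. 112. 107. 100. 100. 105. 109. 111. 112. 112. 111. 110. 108. 106. 108. 110. 111. 112. 112. 113.]
 [113. 113. 114. 113. 113. 112. 112. 111. 111. 111. 111. 111. 112. 112. 112. 113. 113. 112. 113. 112. 112. 112. 112.]
 [112. 113. 112. 113. 113. 113. 113. 113. 113. 113. 113. 115. 117. 118. 119. 120. 122. 127. 137. 145. 146. 135. 122.]
 [115. 113. 112. 112. 113. 113. 113. 113. 113. 114. 113. 113. 114. 114. 113. 113. 112. 112. 111. 111. 112. 113. 114.]
 [114. 115. 115. 114. 114. 114. 113. 114. 114. 114. 114. 114. 114. 114. 115. 114. 114. 114. 114. 115. 114.
[... 732 characters left out ...]
02. 101. 100. 100. 100. 101. 100. 100. 100.  99.  94.  88.  87. 100. 118. 130. 135. 137. 138. 134. 122. 104.]
 [ 94.  93.  95.  96.  97.  97.  97.  97.  97.  97.  97.  97.  97.  97.  97.  96.  96.  95.  96.  96.  97.  97.  97.]
 [ 98.  97.  97.  97.  97.  97.  97.  97.  97.  97.  97.  98.  98.  98.  98.  98.  97.  97.  97.  96.  96.  96.  96.]
 [ 96.  96.  96.  96.  97.  97.  98.  98.  98.  98.  98.  97.  98.  97.  97.  97.  98.  97.  97.  98.  97.  98.  98.]
 [ 98.  98.  98.  98.  97.  97.  97.  97.  98.  98.  99.  99.  99.  99.  99.  98.  98.  99.  98.  98. 100.  99. 100.]
 [101. 107. 122. 136. 147. 153. 154. 154. 153. 153. 153. 153. 154. 153. 154. 154. 153. 153. 153. 153. 153. 153. 154.]]
```

Run:
```python
from h import *
import pickle
a=cam("wrist",pickle.load(open("o12.pkl","rb")));b=cam("wrist",pickle.load(open("o13.pkl","rb")))
for z in(.065,.071,.077,.083,.089):
    p=onz(a,(207,134.7),z);q=pix(b,p);print(z,p.round(4),q.round(1),"meas row",164.5-.075*(q[0]-207))
```

```text
0.065 [ 0.545  -0.2691  0.065 ] [195.3 163. ] meas row 165.38124408963978
0.071 [ 0.5418 -0.2668  0.071 ] [194.7 164.2] meas row 165.42076139496663
0.077 [ 0.5387 -0.2645  0.077 ] [194.1 165.6] meas row 165.4638874813492
0.083 [ 0.5356 -0.2622  0.083 ] [193.5 167.1] meas row 165.51114033980372
0.089 [ 0.5325 -0.2599  0.089 ] [192.8 168.7] meas row 165.56314207680114
```

```bash
python3 jog.py '0 0 0 0.0025 0 0.0052 0.583;0 0 0 0.0052 0 0.0108 0.583;0 0 0 0.007 0 0.0145 0.583;0 0 0 0.0078 0 0.0162 0.583;0 0 0 0.0083 0 0.0171 0.583;0 0 0 0.0087 0 0.018 0.583;0 0 0 0.0089 0 0.0185 0.583;0 0 0 0.0089 0 0.0185 0.583'
```

```text
clock: 28.92
position: [0.597, -0.218, 0.0851]
ee_rot: [0.038, 0.974, -0.01, 0.222]
ft_force: [0.0, -0.1, -0.7]
grip_width: 0.587
grasp_force: 6.0
```

```bash
python3 jog.py '0 0 0 0.0002 0 0.0005 0.583;0 0 0 0.0004 0 0.0009 0.583;0 0 0 0.0005 0 0.0011 0.583'; python3 jog.py '0 0 0 0.0001 0 0.0003 0.583;0 0 0 0.0002 0 0.0005 0.583;0 0 0 0.0002 0 0.0005 0.583'; python3 jog.py '0 0 0 0.0001 0 0.0002 0.583;0 0 0 0.0002 0 0.0004 0.583;0 0 0 0.0002 0 0.0004 0.583'
```

```text
clock: 29.3
position: [0.5969, -0.218, 0.0838]
ee_rot: [0.038, 0.974, -0.01, 0.222]
ft_force: [0.2, 0.0, -0.8]
grip_width: 0.58
grasp_force: 6.0
clock: 29.68
position: [0.5971, -0.2181, 0.0834]
ee_rot: [0.038, 0.974, -0.01, 0.222]
ft_force: [-0.4, 0.2, 0.4]
grip_width: 0.582
grasp_force: 6.1
clock: 30.05
position: [0.5973, -0.2181, 0.0834]
ee_rot: [0.038, 0.974, -0.01, 0.223]
ft_force: [-4.0, 1.1, 6.2]
grip_width: 0.581
grasp_force: 6.7
```

```bash
python3 jog.py '0 0 0 -0.0001 0 -0.0002 0.583;0 0 0 -0.0001 0 -0.0002 0.583'; python3 jog.py '0 0 0 0 0 0 0.585;0 0 0 0 0 0 0.587;0 0 0 0 0 0 0.589;0 0 0 0 0 0 0.592;0 0 0 0 0 0 0.596;0 0 0 0 0 0 0.6;0 0 0 0 0 0 0.62;0 0 0 0 0 0 0.65;0 0 0 0 0 0 0.69;0 0 0 0 0 0 0.72;0 0 0 0 0 0 0.75;0 0 0 0 0 0 0.75'
```

```text
clock: 30.3
position: [0.5973, -0.2181, 0.0834]
ee_rot: [0.038, 0.974, -0.01, 0.223]
ft_force: [0.1, 0.1, 3.6]
grip_width: 0.585
grasp_force: 6.5
clock: 31.8
position: [0.597, -0.218, 0.083]
ee_rot: [0.038, 0.974, -0.01, 0.222]
ft_force: [0.3, -0.1, 1.0]
grip_width: 0.748
grasp_force: 0.0
```

```bash
python3 jog.py '0 0 0 0 0 -0.005 0.75;0 0 0 0 0 -0.015 0.75;0 0 0 0 0 -0.03 0.75;0 0 0 0 0 -0.05 0.75;0 0 0 0 0 -0.08 0.75;0 0 0 0 0 -0.11 0.75;0 0 0 0 0 -0.13 0.75;0 0 0 0 0 -0.13 0.75;0 0 0 0 0 -0.13 0.75'
python3 - <<'E'
from h import *
import pickle
np.set_printoptions(precision=1,suppress=True,linewidth=200)
o=manip.get_obs();w=manip.camera("wrist");cv2.imwrite("pics/w14.png",w);s=manip.camera("scene");t=manip.camera("top");cv2.imwrite("pics/s14.png",s);cv2.imwrite("pics/t14.png",t)
c=cam("wrist",o);P=np.array([.5956,-.2179,.077])
for sg in(-1,1):print([pix(c,P+Y*sg*.025+a*X+[0,0,z]) for a,z in((-.019,0),(0,.033),(.019,0))])
g=w.astype(float).mean(2);u,v=pix(c,P+[0,0,.015]).astype(int);print(u,v)
print("rows",v-40,g[v-40:v+40,u-4:u+5].mean(1).reshape(-1,20).round());print("cols",u-50,g[v-3:v+4,u-50:u+50].mean(0).reshape(-1,20).round())
# lid, spatula: compare with earlier pictures
d=lambda A,B,r:np.abs(cv2.imread(A).astype(int)-B.astype(int))[r].mean()
print("spatula/top change vs start",d("pics/top0.png",t,(slice(300,335),slice(250,345))),"beaker scene",d("pics/scene0.png",s,(slice(275,310),slice(375,400))),"bottle",d("pics/scene0.png",s,(slice(140,170),slice(345,368))))
print("lid scene vs after opening",d("pics/s7.png",s,(slice(160,270),slice(330,370))))
E
```

```text
clock: 32.92
position: [0.5407, -0.2131, 0.1997]
ee_rot: [0.038, 0.974, -0.009, 0.222]
ft_force: [0.1, 0.3, -0.6]
grip_width: 0.752
grasp_force: 0.0
[array([288.3, 198.1]), array([286.9, 247.5]), array([291.1, 234.6])]
[array([355.1, 198.2]), array([356.3, 247.6]), array([352. , 234.7])]
321 230
rows 190 [[199. 199. 200. 200. 200. 201. 201. 201. 201. 201. 201. 197. 186. 172. 166. 165. 165. 165. 165. 164.]
 [165. 165. 166. 166. 166. 166. 166. 165. 165. 166. 165. 165. 165. 165. 165. 165. 165. 165. 166. 166.]
 [167. 173. 185. 197. 204. 208. 210. 209. 209. 209. 208. 210. 210. 210. 211. 214. 219. 221. 218. 216.]
 [215. 215. 215. 216. 216. 215. 215. 214. 215. 215. 215. 215. 215. 214. 214. 214. 208. 178. 126.  70.]]
cols 271 [[216. 216. 215. 215. 213. 206. 202. 201. 197. 186. 180. 177. 172. 170. 173. 172. 161. 152. 156. 167.]
 [175. 176. 174. 176. 175. 172. 172. 174. 174. 172. 172. 175. 173. 171. 173. 174. 175. 175. 175. 174.]
 [174. 174. 174. 173. 174. 174. 174. 174. 174. 174. 174. 174. 174. 174. 175. 174. 175. 175. 174. 173.]
 [174. 173. 173. 172. 174. 174. 175. 177. 178. 177. 175. 176. 176. 173. 169. 170. 169. 175. 181. 181.]
 [167. 158. 164. 185. 205. 211. 213. 213. 213. 213. 213. 214. 214. 214. 215. 214. 214. 214. 215. 214.]]
spatula/top change vs start 3.33593984962406 beaker scene 4.75047619047619 bottle 8.156038647342996
lid scene vs after opening 5.800833333333333
```

```bash
python3 jog.py '0 0 0 0 0.04 -0.03 0.75;0 0 0 0 0.06 -0.05 0.75;0 0 0 0 0.06 -0.05 0.75;0 0 0 0 0.06 -0.05 0.75'
python3 - <<'E'
from h import *
np.set_printoptions(precision=1,suppress=True,linewidth=200)
s=manip.camera("scene");t=manip.camera("top");cv2.imwrite("pics/s15.png",s);cv2.imwrite("pics/t15.png",t)
def m(ref,im,r,name):
    A=cv2.imread(ref)[r[1]:r[3],r[0]:r[2]];B=im[r[1]-8:r[3]+8,r[0]-8:r[2]+8];q=cv2.matchTemplate(B,A,cv2.TM_CCOEFF_NORMED);_,v,_,p=cv2.minMaxLoc(q);print(name,"shift",p[0]-8,p[1]-8,round(v,3))
m("pics/top0.png",t,(250,300,348,335),"spatula top");m("pics/scene0.png",s,(265,195,290,265),"spatula scene")
m("pics/top0.png",t,(375,158,410,193),"beaker top");m("pics/scene0.png",s,(374,275,398,310),"beaker scene")
m("pics/top0.png",t,(165,200,198,230),"bottle top");m("pics/scene0.png",s,(344,140,368,168),"bottle scene")
m("pics/s7.png",s,(330,155,372,265),"lid scene");m("pics/t7.png",t,(228,200,360,240),"lid top")
m("pics/s10.png",s,(325,195,345,225),"block area scene");m("pics/w9.png",cv2.imread("pics/w9.png"),(412,190,490,232),"self")
# prism on pan: wrist edges
o=manip.get_obs();w=manip.camera("wrist");cv2.imwrite("pics/w15.png",w);c=cam("wrist",o);P=np.array([.5956,-.2179,.077])
for sg in(-1,1):print([pix(c,P+Y*sg*.025+a*X+[0,0,z]) for a,z in((-.019,0),(0,.033),(.019,0))])
g=w.astype(float).mean(2);u,v=pix(c,P+[0,0,.015]).astype(int);print("rows",v-40,"col",u,g[v-40:v+40,u-3:u+4].mean(1).reshape(-1,20).round())
E
```

```text
clock: 33.58
position: [0.5237, -0.1525, 0.2441]
ee_rot: [0.039, 0.974, -0.01, 0.222]
ft_force: [0.5, -1.2, -0.9]
grip_width: 0.755
grasp_force: 0.0
spatula top shift -1 0 0.995
spatula scene shift 0 -1 0.923
beaker top shift 0 0 1.0
beaker scene shift 0 0 0.999
bottle top shift 0 0 0.982
bottle scene shift 0 0 0.717
lid scene shift 0 0 0.983
lid top shift 0 0 0.98
block area scene shift 0 0 0.998
self shift 0 0 1.0
[array([226.3, 186.5]), array([223., 228.]), array([233.4, 219. ])]
[array([283.2, 186.6]), array([281.9, 228.1]), array([286.1, 219.1])]
rows 174 col 255 [[218. 214. 211. 209. 208. 207. 208. 208. 208. 207. 209. 209. 207. 205. 204. 201. 191. 179. 174. 173.]
 [172. 173. 173. 172. 172. 173. 172. 172. 173. 172. 172. 172. 172. 172. 172. 172. 172. 171. 171. 172.]
 [173. 174. 180. 193. 208. 215. 215. 216. 215. 215. 217. 218. 222. 226. 227. 225. 224. 223. 222. 221.]
 [221. 221. 221. 221. 222. 221. 221. 221. 221. 221. 221. 220. 221. 222. 218. 196. 150.  89.  45.  29.]]
```

```bash
python3 jog.py '0 0 0 0 0 0 0.75;0 0 0 0 0 0 0.75'
python3 - <<'E'
from workcell import manip
print(manip.hand_in())
E
```

```text
clock: 33.98
position: [0.5239, -0.1519, 0.2449]
ee_rot: [0.039, 0.974, -0.01, 0.222]
ft_force: [0.3, 0.3, 0.6]
grip_width: 0.749
grasp_force: 0.0
the job is handed in; nothing more can be done
None
```

I levered the lid open to about 1.1 rad, laid the spatula back on the bench, set the prism on a long face on the balance pan (grip about 6 N, never above 7), and handed in at about 34 s. In the last camera check the lid was still open and the block, beaker and bottle had not moved. The hand-in gave no verdict.

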